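Knock a stuck spark plug out of its storage tube

ROBOT

A 7-joint arm with a two-finger parallel gripper is mounted at the origin on a cart in front of the work surface, level with it; the furniture and walls round the work are solid. World frame = base frame: x ahead of the robot, y to its left, z up, the work surface at z = 0. Lengths are in m, angles in degrees, forces in N, time in s.
With the tool pointing down it reaches from about 0.425 to 0.875 m from the base axis. Payload 4.7 kg.
Tool frame: the origin (TCP) lies at the very end of the fingers, on their centre line; the grasp point (between the pads) lies 19 mm behind it (env.grasp_offset is the distance from the TCP to the grasp point, in m); z points along the fingers, y is the line along which they close (so a half turn about z gives the same grasp; the last joint's range is limited). The gripper opens to 87 mm and grips with 3 to 60 N. Pads are 19 mm wide; open, the fingers measure 117 mm over their backs; the gripper's body (75 mm by 190 mm) begins 51 mm behind the grasp point.
Start: joints at [-65.77, 18.392, -4.016, 83.108, 1.295, 78.541, -3.26], TCP at [0.258, 0.596, 0.193] pointing down, gripper open.
Joint ranges: [-163.93, 163.93], [-17.29, 119.83], [-79.2, 71.16], [3.27, 140.29], [-89.18, 269.18], [5.43, 117.66], [-154.24, 154.24]. Speed limits (degrees/s): [147.25, 147.25, 180, 180, 180, 180, 180].

INTERFACE

Orientations are given as [roll, pitch, yaw] about the fixed x, y, z axes, in that order (R = Rz(yaw) Ry(pitch) Rx(roll)).
In Python, from cell import env gives the robot as it stands. The module is installed in compiled form; this text tells all that it offers.
- The arm moves only by the tool drive_tool, never from a script. Its argument "moves" is one flat list of numbers, 5 for each row, row after row: the shift along the tool's x, y, z in units of 40 mm (1.0 is 40 mm), then the turn about the tool's z in units of 10 degrees (1.0 is 10 degrees), then the finger opening in mm, from 0 to 87. A call has 1 to 5 rows; each row is the pose to reach, as a shift and turn from the pose commanded when the call began, along the tool's axes at that moment; what a row does not reach only later rows make up. A row lasts 1/8 s, in which the tool goes at most 62.5 mm and 10.7 degrees, less where a joint would pass 70% of its speed; a pose out of reach is approached as far as the arm can. A call with a gripper value outside its range is refused whole. The fingers move at their own pace and stop on an object; "squeeze" is the grip in N (left out, the last holds). Time passes only in rows, so rows that repeat a pose let the fingers close. It gives the time, the measured TCP pose, the force, the opening and the grip force at its end, in the units of the state.
- env.get_obs(): the state, without advancing time (a new reading comes with each control period).
- env.read_camera(name): name is "scene" or "top"; returns (picture, depth): 400x640x3 uint8, red, green, blue; 400x640 float32, m along the optical axis (not along the pixel's ray), 0 where there is no reading.
- env.camera_model(name): a dict with "K" (3x3 intrinsics, pixels), "rvec" (rotation vector, rad) and "tvec" (3), from world to camera coordinates, as OpenCV has them. Camera axes: x right, y down, z forward; pixel columns grow to the right and rows downward; lengths in m; the calibration is good to about 2 mm. A picture is of the moment at which its call begins. camera_model takes no time and is no camera call.
- env.sign_off(): hands the job in; it is judged then, once.
The state is a dict: "time_s": time; "qpos": joint angles; "joint_velocities": joint speeds; "effort": joint torques, N m; "tool_pos": TCP position; "tool_rot": TCP orientation; "force": force on the tool from outside, world axes, zero at the start; "wrist_torque": the same for the moment, N m; "grip_width": finger opening in m; "grasp_force": force on a finger pad.
Only numpy, scipy, OpenCV 4.12 (cv2) and the standard library are available. Lean on these libraries where they do the work, as an engineer would, in place of code of your own. Each camera call takes 0.05 s, during which the arm holds its last target. There are 200 camera calls.

TASK

Lift the spray can out of the shallow tray and stand it upright on the bench outside the tray. Then take the square tube that has a spark plug stuck in its mouth from the wooden cradle, tip it mouth-down over the tray and tap its rim on the edge of the steel bench block until the plug drops into the tray. Finally lay the empty tube back in its own bay of the cradle, pointing as it did before, and leave the other things alone.

Things in the scene. Friction and masses are not known exactly. Their poses are not given: they have to be found in the camera images.
- tube: Square grey plastic tube with a dark steel rim, holding the stuck plug: 38 x 38 x 130 mm, 150 g, bore 26 x 26 mm, closed at the back. It lies in one of the cradle's two bays (which one varies), mouth roughly towards the robot. Origin: centre of the underside as it lies; x runs along it (mouth at -65 mm, back at +65), y across, z up (top at 38). Grip it across y, best 40 mm behind the mouth.
- tube_lip (a point): Middle of the lower edge of the tube's mouth (x = -65, y = 0, z = 0 mm in the tube's frame, same axes): the lowest part of the rim when the tube is tipped mouth-down, and the one to strike with. A brisk tap (about 0.2 m/s, stopped dead by the steel) moves the plug out by one to a few millimetres; repeat as needed. Tipped about 45 degrees, the freed plug drops out.
- plug: Spark plug (77 mm long, 21 mm at its widest, 40 g) held by two rubber lips 20 mm inside the tube's mouth, its threaded end sticking out about 11 mm. Origin: 9 mm under its middle, at the start at x = -37 mm in the tube's frame; its y axis points out of the mouth. Tipping alone does not free it: taps move it out bit by bit, and after about 4 mm it slips the lips and slides out.
- block: Fixed steel bench block: 60 mm (x) x 100 mm (y) x 60 mm high, on a flat steel foot 60 x 150 x 12 mm. Origin: centre of its underside; z up; its -x face looks towards the tray and the robot.
- block_edge (a point): Middle of the block's top edge on the tray side (x = -30, y = 0, z = 60 mm in the block's frame, same axes). Strike with the lip a few mm inside this edge (towards +x), on the flat top, so that the mouth overhangs the tray.
- tray: Loose dark grey tray, 110 (x) x 160 (y) x 40 mm high, walls and floor 2 mm, standing close along the block's -x side. Origin: centre of its underside; z up.
- spray: Aerosol can with a green cap, 52 mm in diameter (48 mm at the grip), 171 mm high, about 0.2 kg, standing in the tray at the start. Origin: centre of its underside; z up.
- cradle: Fixed wooden board 130 (x) x 170 (y) x 8 mm with two bays centred at y = +40 and y = -40 mm, each 56 mm wide between rails 5 mm high; the tubes lie in the bays with their undersides 8 mm above the bench. Origin: centre of its underside; z up. A bench grinder (at x 0.7, y 0.35 m, about 0.25 m high) stands behind it: carry the tube clear of it.
- tube_b: A second tube like the first but empty, lying in the other bay; same frame. Leave it alone.
- tape_measure: Yellow and black tape measure, 39 x 83 x 63 mm, a bystander. Origin: centre of its underside.
- torch: Black hand torch lying on the bench, 134 mm long, 33 mm thick, a bystander. Origin: centre of its underside.
Not all that is in view belongs to the job. There is more than one size of the tray; the one meant has the size given above.

How it is judged:
By the outcome, as a careful person would: the job done as asked, in the order asked, and still so for the second after the job is handed in, with the robot touching nothing.
It also fails if it takes over 58 s, if anything falls off the work surface, if the arm or the gripper's body presses on something with over 40 N, if the wrist force passes 120 N, or if a joint passes its speed limit or range.

## Working session

There is one attempt and no reset: what is moved stays moved. The work goes in short steps, Python scripts to look and compute and a tool call to move; the robot and the scene stay as the last step left them, time stands still between calls to the robot, and variables do not carry over. Pictures are saved under pics/ and viewed, at most 10 in all, crops included, and the job is handed in when it is done.

Besides the shell and the picture viewer there is one more tool, called after ">>>" in YAML: its name, and indented under it one key for each argument. drive_tool: Moves the arm, as the interface text tells. Its arguments: {"type":"object","properties":{"moves":{"type":"array","items":{"type":"number"}},"squeeze":{"type":"number"}},"required":["moves"]}

```bash
mkdir -p pics; python3 - <<'E'
from cell import env
import cv2,numpy as np
o=env.get_obs();print({k:np.round(v,3) for k,v in o.items()})
for n in("scene","top"):
    p,d=env.read_camera(n);cv2.imwrite(f"pics/{n}0.png",p[:,:,::-1]);np.savez(f"{n}0.npz",p=p,d=d)
    m=env.camera_model(n);print(n,m)
E
```

```text
{'time_s': np.float64(0.0), 'qpos': array([-65.769,  18.441,  -4.015,  83.177,   1.296,  78.54 ,  -3.261]), 'joint_velocities': array([ 0.006,  0.   , -0.005, -0.085,  0.035,  0.023, -0.023]), 'effort': array([-1.0000e-03, -4.9129e+01, -4.0400e-01, -3.1253e+01, -6.4000e-02,
        4.3000e-02,  0.0000e+00]), 'tool_pos': array([0.258, 0.596, 0.192]), 'tool_rot': array([-1.79888e+02,  7.00000e-03,  1.56577e+02]), 'force': array([-1.076, -0.022,  0.262]), 'wrist_torque': array([-0.029,  0.046,  0.024]), 'grasp_force': np.float64(0.0), 'grip_width': np.float64(0.087)}
scene {'K': array([[517.15384305,   0.        , 319.58306149],
       [  0.        , 517.15384305, 197.73794111],
       [  0.        ,   0.        ,   1.        ]]), 'rvec': array([ 1.97464   , -0.84868747,  0.50955244]), 'tvec': array([-0.38342366,  0.24137925,  1.07296289])}
top {'K': array([[455.1492491 ,   0.        , 323.17232841],
       [  0.        , 455.1492491 , 204.5466357 ],
       [  0.        ,   0.        ,   1.        ]]), 'rvec': array([ 2.21834344, -2.16828347,  0.05790436]), 'tvec': array([-0.05298174,  0.52471931,  1.27142151])}
```

View pics/scene0.png

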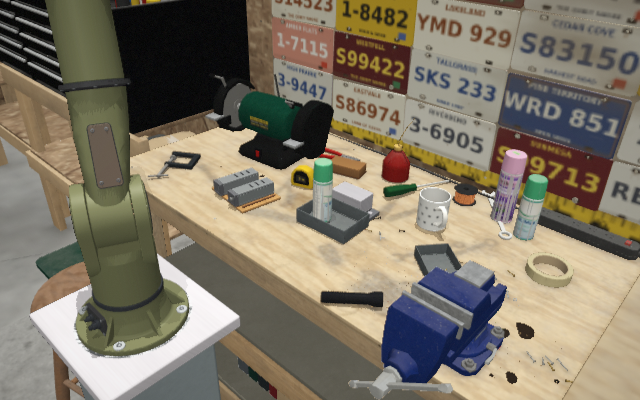

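View pics/top0.png

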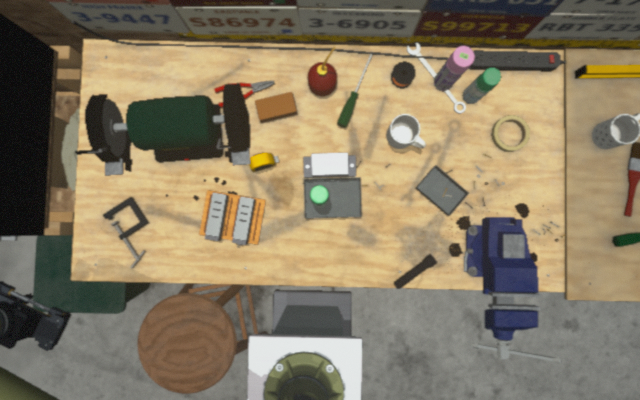

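The scene view shows the can in the tray at (323,190), with a second green-capped can at (533,205). The tray and block are at (340,210), and a smaller tray is at (437,260). The two tubes lie at (230,185) and (250,190) in the cradle. In the top view the tubes are at (216,215) and (243,220), the tray at (332,198), and the small tray at (442,190).

The can standing in the tray beside the block fits the task, and so does that larger tray. Next I'll confirm these and check which tube holds the plug.

```bash
cat > h.py <<'E'
import numpy as np,cv2
from cell import env
def cam(n):
    m=env.camera_model(n);R,_=cv2.Rodrigues(np.array(m["rvec"]));return np.array(m["K"]),R,np.array(m["tvec"]).ravel()
def cloud(n,d):
    K,R,t=cam(n);v,u=np.indices(d.shape)
    P=np.stack([(u-K[0,2])/K[0,0]*d,(v-K[1,2])/K[1,1]*d,d],-1);return (P-t)@R
def ray(n,u,v,z):
    K,R,t=cam(n);c=-R.T@t;r=R.T@np.linalg.inv(K)@[u,v,1];return c+r*(z-c[2])/r[2]
def proj(n,P):
    K,R,t=cam(n);q=(np.atleast_2d(P)@R.T+t)@K.T;return q[:,:2]/q[:,2:]
E
python3 - <<'E'
from h import *
a=np.load("top0.npz");s=np.load("scene0.npz")
A=cv2.resize(a["p"][145:250,195:370],None,fx=4,fy=4,interpolation=cv2.INTER_CUBIC)
B=cv2.resize(s["p"][150:220,195:295],None,fx=7,fy=7,interpolation=cv2.INTER_CUBIC)[:, :700]
cv2.imwrite("pics/c1.png",A[:,:,::-1])
cv2.imwrite("pics/c2.png",B[:,:,::-1])
for n,z in(("top",a),("scene",s)):
    C=cloud(n,z["d"]);np.save(n+"C.npy",C)
    if n=="top":
        for y in range(150,250,6): print(y,' '.join("%3d"%round(1000*C[y,x,2]) for x in range(195,372,5)))
        for u,v in[(195,150),(370,150),(195,250),(370,250)]:print(u,v,C[v,u].round(3),ray(n,u,v,0).round(3))
E
```

```text
150  46  45  42  38  37  30   2 120 148 146 151  -7   3  -1   5   4   1  -3  -3  -2  -4   1  -2  -1   2  -2   5   4   2  -1  -3  -2  -1   2  -7   2
156  34  25  34  28  22  19 118 125 131 128 129   0  56  55  62  44   4   0   0  -1  -4  -1   1  15  55  59  58  60  63  56  63  12  10  -4  -3  -3
162   4   0   5  -1   3  -3  -1 112 127 128 128 122  59  62  59  48  20  -1   0  -3   1  -2  11  16  60  58  58  63  63  57  57  11  13   5  -1   5
168  -1  -1  -1  -5   1  -3   0   1  -3   1   1   0  44  34  27  -4   4   2   2   5  -2  -4   9  16  57  66  60  58  56  57  62   8   8   2  -4  -2
174   2  -1  -1   0  -5   3  -2  -2  -2   1  -2   2  -1   2   1  -2   1  -2   2  -2   0   0  14  16  57  61  61  62  59  55  52  11   7   2  -4   2
180  -6  -4  -1   2   0   1  -2   2  -1  -1   0   0   1  -3  -2  -1   0  -2   2   0  -2   1   7  11   3   2   2  -3   3  -1   6   3   1  33  -1  -3
186   0   0  -4   0  -3   2  -2   0  -7   1  -2  -1  -1  -2   0  -3  -4   6  -2   2   0  -1   0   1 173 172  -1   2   1   2   5   4   1  28  -1   1
192   2  -1  -2   2   6   8   1  -1   1  -1  -2   4  -5  -4   0 
[... 923 characters left out ...]
   0  -2   3  -4   1   5  -4  -1   2   0  -1  -2
234   5   7   3  45  45  34  15  10  44  46  47   6  11   1  -4   2  -1   4  -5   0  -5   0  -4  -2  -1 1298   3   2  -3   0  -1  -1   1  -3  -3   0
240   0   0  -5   4  38  20   1   1  49  47  46  10   8  -4   1   3   5   3  -2  -3   2   0  -4  -6   1  -6   1   4  -1   2  -4  -1  -2   2  -3   0
246   1   2  -3  -1  -4   1   0  -1  -1  -2   0  -3   0   0  -2   1  -6   0   3   0  -3   0  -5  -4  -1  -1  -4   1   0  -4   2  -1   0  -4  -6  -4
195 150 [0.667 0.318 0.046] [0.675 0.331 0.   ]
370 150 [ 0.686 -0.172  0.002] [ 0.687 -0.172  0.   ]
195 250 [ 0.389  0.32  -0.001] [0.389 0.32  0.   ]
370 250 [ 0.4   -0.177  0.002] [ 0.4   -0.177  0.   ]
```

View pics/c1.png

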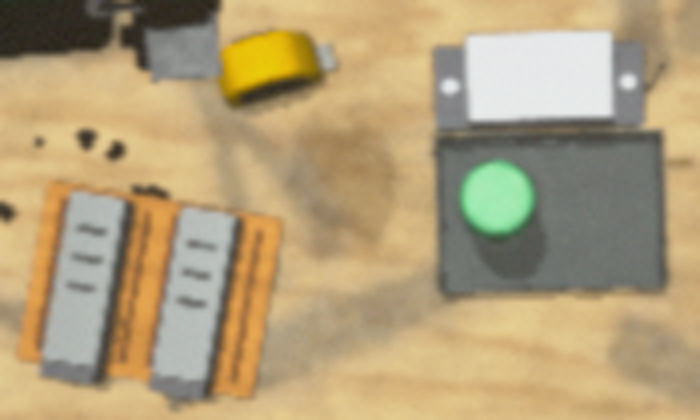

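View pics/c2.png

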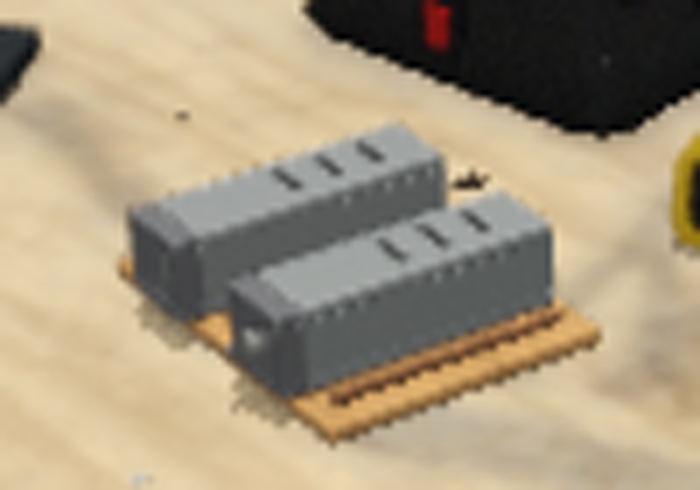

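The plug shows in the mouth of the right-hand tube (crop 2, around (258,338)), and in the top crop a tip pokes out at (178,402). So the tube is the -y one, at top-view pixel (243,220). The can and tray are confirmed: green cap at crop (497,198), and the tray runs from (437,135) to (665,295). Now for the poses.

```bash
python3 - <<'E'
from h import *
a=np.load("top0.npz");p=a["p"];hsv=cv2.cvtColor(p,cv2.COLOR_RGB2HSV)
def box(mask,z,name):
    mask=cv2.morphologyEx(mask.astype(np.uint8),cv2.MORPH_OPEN,np.ones((2,2)))
    c=max(cv2.findContours(mask,0,2)[0],key=cv2.contourArea).reshape(-1,2)
    P=np.array([ray("top",u,v,z)[:2] for u,v in c])*1000
    r=cv2.minAreaRect(P.astype(np.float32));print(name,np.round(r[0],1),np.round(r[1],1),round(r[2],1));return
def win(m,u0,u1,v0,v1):
    w=np.zeros(m.shape,bool);w[v0:v1,u0:u1]=1;return m&w
H,S,V=[hsv[...,i].astype(int) for i in range(3)]
print("px tubetop",p[225,243],"side",p[225,250],"rim",p[240,240],"tray",p[205,345],"wood",p[240,280],"block",p[165,330],"cradle",p[225,260])
Z=np.load("topC.npy")[...,2]
box(win((S<70)&(V>135),232,258,190,250),.046,"tubetop light")
box(win((Z>.03),232,258,190,250),.046,"tube z")
box(win((Z>.03),200,231,190,250),.046,"tubeb z")
box(win((S<40)&(V>190),305,355,150,180),.06,"block")
box(win((S<70)&(V<130),300,366,176,222),.04,"tray")
box(win((H>45)&(H<80)&(S>70)&(V>120),300,366,170,222),.171,"cap")
box(win((S>110)&(H<25),195,270,185,250),.008,"cradle")
for (cu,cv_) in [(180,207),(239,214),(150,375),(207,385),(210,397),(150,390)]:
    print((cu,cv_),ray("top",195+cu/4,145+cv_/4,.046).round(4))
for (cu,cv_) in [(440,138),(662,133),(665,288),(437,296)]:
    print("tray",ray("top",195+cu/4,145+cv_/4,.04).round(4))
for (cu,cv_) in [(465,36),(612,32),(612,115),(468,121)]:
    print("block",ray("top",195+cu/4,145+cv_/4,.06).round(4))
print("can",ray("top",195+497/4,145+198/4,.171).round(4))
E
```

```text
px tubetop [182 188 185] side [100  82  61] rim [137 138 136] tray [111 115 111] wood [216 183 132] block [230 232 233] cradle [206 148  82]
tubetop light [478.2 177. ] [ 38.7 120.2] 81.5
tube z [472.6 175.1] [ 40.3 130.8] 81.4
tubeb z [482.  250.4] [ 41.3 129.1] 82.1
block [633.5 -57.3] [57.8 98.6] 1.3
tray [543.5 -69.1] [116.6 157.6] 1.4
cap [540.9 -32.9] [44.8 44.7] 1.3
cradle [484.5 222.8] [ 49.4 133.5] 85.0
(180, 207) [0.5404 0.1887 0.046 ]
(239, 214) [0.5365 0.1479 0.046 ]
(150, 375) [0.4244 0.2055 0.046 ]
(207, 385) [0.4185 0.1662 0.046 ]
(210, 397) [0.4104 0.1639 0.046 ]
(150, 390) [0.4142 0.2052 0.046 ]
tray [0.5929 0.011  0.04  ]
tray [ 0.5999 -0.143   0.04  ]
tray [ 0.4923 -0.147   0.04  ]
tray [0.4832 0.0103 0.04  ]
block [ 0.6612 -0.0052  0.06  ]
block [ 0.6663 -0.1059  0.06  ]
block [ 0.6091 -0.107   0.06  ]
block [ 0.6028 -0.0087  0.06  ]
can [ 0.5421 -0.031   0.171 ]
```

Estimates in metres:
- **Tube:** centre about (0.475, 0.176), yaw about -8.5°
- **Block edge:** about (0.604, -0.058)
- **Tray:** about (0.541, -0.068)
- **Can:** about (0.541, -0.032)

The moves can't tilt the tool. My plan is to grip the tube behind its centre of mass and set the lip on the block. Then I'll raise the grip in an arc, holding lightly, so the tube pivots mouth-down between the pads. The can comes first.

>>> drive_tool:
  moves: [-1,-0.9,-0.6,0,87,-2,-1.8,-0.6,0,87,-3,-2.7,-0.6,0,87,-4,-3.6,-0.6,0,87,-5,-4.5,-0.6,0,87]
  squeeze: 25

```text
time_s: 0.72
tool_pos: [0.3708, 0.3498, 0.2169]
tool_rot: [-180.0, -0.0, 156.6]
force: [0.3, -0.3, -0.1]
grip_width: 0.087
grasp_force: 0.0
```

>>> drive_tool:
  moves: [-1,-0.9,0,0,87,-2,-1.8,0,0,87,-3,-2.7,0,0,87,-4,-3.7,0,0,87,-5,-4.6,0,0,87]

```text
time_s: 1.35
tool_pos: [0.4809, 0.1015, 0.217]
tool_rot: [180.0, -0.0, 156.6]
force: [0.3, 0.4, 0.1]
grip_width: 0.0868
grasp_force: 0.0
```

```bash
cat > go.py <<'E'
import sys
from h import *
from scipy.spatial.transform import Rotation as Ro
def go(x,y,z,yaw=None):
    o=env.get_obs();R=Ro.from_euler("xyz",o["tool_rot"],degrees=True).as_matrix()
    u=R.T@(np.array([x,y,z])-o["tool_pos"])/.04
    t=0 if yaw is None else -((yaw-o["tool_rot"][2]+180)%360-180)/10
    print("t",round(float(o["time_s"]),2),"pos",np.round(o["tool_pos"],4),"rot",np.round(o["tool_rot"],1),"F",np.round(o["force"],1),"w",round(float(o["grip_width"]),4),"| units",u.round(2),"turn",round(t,2))
if __name__=="__main__": go(*map(float,sys.argv[1:]))
E
python3 go.py .541 -.032 .215
```

```text
t 1.35 pos [0.4809 0.1015 0.217 ] rot [180.   -0.  156.6] F [0.3 0.4 0.1] w 0.0868 | units [-2.7  -2.46  0.05] turn 0
```

>>> drive_tool:
  moves: [-1,-0.9,0,0,87,-2,-1.8,0,0,87,-2.7,-2.46,0,0,87,-2.7,-2.46,1.2,0,87,-2.7,-2.46,2.3,0,87]

```text
time_s: 1.98
tool_pos: [0.5408, -0.0304, 0.1239]
tool_rot: [180.0, 0.0, 156.5]
force: [-0.2, 1.3, -0.2]
grip_width: 0.0871
grasp_force: 0.0
```

>>> drive_tool:
  moves: [0,0,0,0,87,0,0,0,0,40,0,0,0,0,40,0,0,0,0,40,0,0,0,0,40]
  squeeze: 25

```text
time_s: 2.6
tool_pos: [0.5412, -0.0297, 0.1259]
tool_rot: [180.0, 0.1, 156.6]
force: [0.5, 0.4, 0.1]
grip_width: 0.055
grasp_force: 0.0
```

```bash
python3 go.py .50 -.23 .18; python3 - <<'E'
from h import *
p,d=env.read_camera("scene");cv2.imwrite("pics/s1.png",cv2.resize(p[110:260,200:420],None,fx=3,fy=3)[:,:,::-1])
E
```

```text
t 2.6 pos [ 0.5412 -0.0297  0.1259] rot [1.800e+02 1.000e-01 1.566e+02] F [0.5 0.4 0.1] w 0.055 | units [-1.05 -5.   -1.36] turn 0
```

View pics/s1.png

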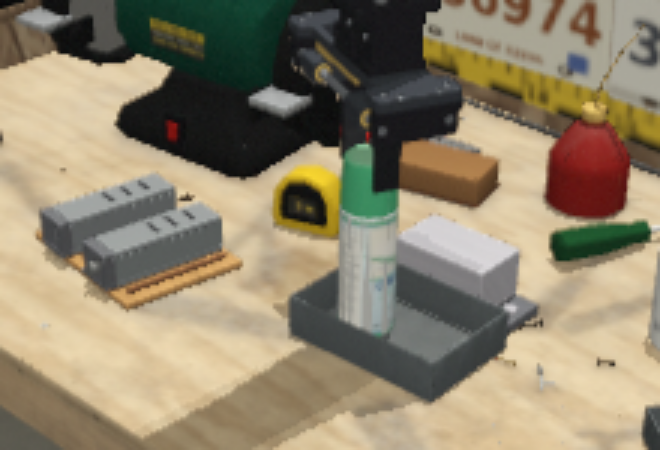

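The fingers straddle the green cap (crop (370,180)) and are still closing. I'll finish the grip and lift.

>>> drive_tool:
  moves: [0,0,0,0,40,0,0,0,0,40,0,0,0,0,40,0,0,-0.6,0,40,0,0,-1.6,0,40]

```text
time_s: 3.28
tool_pos: [0.5388, -0.0296, 0.1875]
tool_rot: [-179.9, -0.3, 156.6]
force: [0.1, -0.4, -2.4]
grip_width: 0.0452
grasp_force: 24.8
```

>>> drive_tool:
  moves: [-0.2,-1,-0.1,0,40,-0.4,-2.2,-0.1,0,40,-0.7,-3.5,0,0,40,-1,-4.6,0,0,40,-1,-5,0,0,40]

```text
time_s: 3.9
tool_pos: [0.4962, -0.2327, 0.1885]
tool_rot: [-179.9, -0.0, 156.3]
force: [0.1, -0.0, -2.2]
grip_width: 0.0449
grasp_force: 24.8
```

>>> drive_tool:
  moves: [0,0,0.5,0,40,0,0,1,0,40,0,0,1.4,0,40,0,0,1.55,0,40,0,0,1.6,0,40]

```text
time_s: 4.53
tool_pos: [0.4981, -0.2289, 0.125]
tool_rot: [180.0, -0.0, 156.6]
force: [0.6, -0.0, -2.0]
grip_width: 0.0451
grasp_force: 24.8
```

```bash
python3 go.py .50 -.23 .1235
```

```text
t 4.53 pos [ 0.4981 -0.2289  0.125 ] rot [180.   -0.  156.6] F [ 0.6 -0.  -2. ] w 0.0451 | units [-0.06 -0.01  0.04] turn 0
```

Lower the last couple of millimetres, release and rise.

>>> drive_tool:
  moves: [0,0,0.04,0,40,0,0,0.06,0,40,0,0,0.06,0,40]

```text
time_s: 4.9
tool_pos: [0.4985, -0.2294, 0.1235]
tool_rot: [180.0, 0.1, 156.6]
force: [0.8, 0.3, -1.2]
grip_width: 0.045
grasp_force: 24.9
```

>>> drive_tool:
  moves: [0,0,0,0,87,0,0,0,0,87,0,0,0,0,87,0,0,0,0,87,0,0,0,0,87]

```text
time_s: 5.52
tool_pos: [0.498, -0.2292, 0.1228]
tool_rot: [180.0, 0.0, 156.6]
force: [-0.0, -0.2, 0.4]
grip_width: 0.0841
grasp_force: 0.0
```

>>> drive_tool:
  moves: [0,0,-0.7,0,87,0,0,-2,0,87,0,0,-3,0,87,0,1,-3,0,87,0,2,-3,0,87]

```text
time_s: 6.15
tool_pos: [0.5304, -0.1554, 0.2436]
tool_rot: [179.9, 0.1, 156.5]
force: [-0.3, 0.1, -0.5]
grip_width: 0.0868
grasp_force: 0.0
```

```bash
python3 go.py .507 .171 .10 171.5; python3 - <<'E'
from h import *
p,d=env.read_camera("top");cv2.imwrite("pics/t1.png",cv2.resize(p[140:280,190:430],None,fx=3,fy=3)[:,:,::-1]);np.savez("t1.npz",p=p,d=d)
E
```

```text
t 6.15 pos [ 0.5304 -0.1554  0.2436] rot [1.799e+02 1.000e-01 1.565e+02] F [-0.3  0.1 -0.5] w 0.0868 | units [3.8  7.25 3.59] turn -1.5
```

View pics/t1.png

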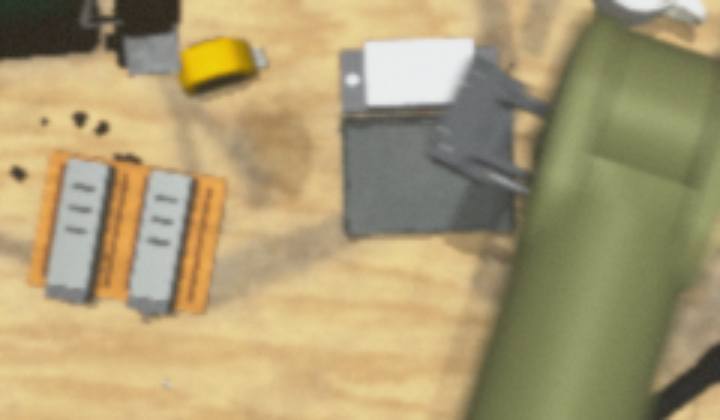

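The top view shows the tubes unmoved and the tray now clear (crop (345-515,115-235)); the arm hides the can. Next stop is above the tube.

>>> drive_tool:
  moves: [0.7,1.4,0,-0.5,80,1.4,2.7,0,-1,70,2.1,4,0.5,-1.5,66,2.8,5.3,1.2,-1.5,66,3.4,6.4,2.2,-1.5,66]

```text
time_s: 6.82
tool_pos: [0.5075, 0.1323, 0.1577]
tool_rot: [179.9, 0.1, 171.7]
force: [-0.0, -0.1, -0.0]
grip_width: 0.0664
grasp_force: 0.0
```

>>> drive_tool:
  moves: [0.23,0.95,0.7,0,66,0.23,0.95,1.4,0,66,0.23,0.95,1.4,0,66]

```text
time_s: 7.2
tool_pos: [0.5016, 0.168, 0.0993]
tool_rot: [-179.8, -0.2, 171.6]
force: [-0.7, -0.3, -0.3]
grip_width: 0.0664
grasp_force: 0.0
```

```bash
python3 go.py .504 .172 .016 171.5; python3 - <<'E'
from h import *
p,d=env.read_camera("scene");q=env.read_camera("top")[0]
A=cv2.resize(p[120:240,195:345],None,fx=3,fy=3);B=cv2.resize(q[170:290,190:340],None,fx=2.4,fy=3)
cv2.imwrite("pics/s2.png",np.hstack([A,B[:, :350]])[:,:,::-1])
o=env.get_obs()
print(np.load("scene0.npz")["p"].shape)
# can check
hsv=cv2.cvtColor(p,cv2.COLOR_RGB2HSV);m=((hsv[...,0]>45)&(hsv[...,0]<85)&(hsv[...,1]>90)&(hsv[...,2]>110)).astype(np.uint8)
n,l,s,c=cv2.connectedComponentsWithStats(m)
C=cloud("scene",d)
for i in range(1,n):
    if s[i,4]>40: print(s[i],np.nanmedian(C[l==i],0).round(3),C[l==i][:,2].max().round(3))
E
```

```text
t 7.2 pos [0.5016 0.168  0.0993] rot [-179.8   -0.2  171.6] F [-0.7 -0.3 -0.3] w 0.0664 | units [-0.05  0.11  2.08] turn 0.01
(400, 640, 3)
[526 176  22  24 326] [ 0.829 -0.468  0.149] 0.763
[364 196  22  24 388] [ 0.479 -0.243  0.149] 0.173
```

View pics/s2.png

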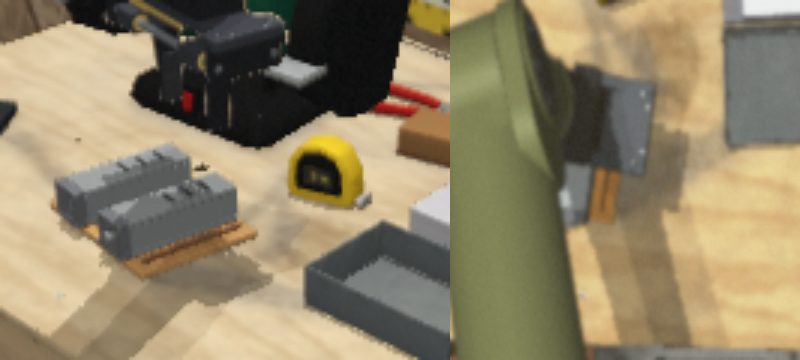

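The can stands upright at about (0.49, -0.235). The scene view shows the gripper above the back of the plug tube, so I'll descend and grip.

>>> drive_tool:
  moves: [0,0.1,0.7,0,66,0,0.1,1.4,0,66,0,0.1,1.9,0,66,0,0.1,2.05,0,66,0,0.1,2.05,0,66]

```text
time_s: 7.92
tool_pos: [0.5051, 0.1725, 0.0206]
tool_rot: [179.9, 0.1, 171.5]
force: [-0.5, -0.6, 0.8]
grip_width: 0.0658
grasp_force: 0.0
```

>>> drive_tool:
  moves: [0,0,0,0,30,0,0,0,0,30,0,0,0,0,30,0,0,0,0,30,0,0,0,0,30]
  squeeze: 50

```text
time_s: 8.55
tool_pos: [0.5041, 0.1726, 0.0195]
tool_rot: [180.0, 0.0, 171.6]
force: [-0.3, -0.2, 0.4]
grip_width: 0.0315
grasp_force: 0.0
```

```bash
python3 go.py .504 .172 .016 171.5
```

```text
t 8.55 pos [0.5041 0.1726 0.0195] rot [180.    0.  171.6] F [-0.3 -0.2  0.4] w 0.0315 | units [-0.   -0.02  0.09] turn 0.01
```

```bash
python3 - <<'E'
from h import *
p,d=env.read_camera("scene");q=env.read_camera("top")[0]
A=cv2.resize(p[120:240,195:345],None,fx=3,fy=3);B=cv2.resize(q[170:290,190:340],None,fx=2.4,fy=3)
cv2.imwrite("pics/s3.png",np.hstack([A,B[:, :350]])[:,:,::-1])
print(proj("scene",[env.get_obs()["tool_pos"]]),proj("top",[env.get_obs()["tool_pos"]]))
E
```

```text
[[261.36066649 190.6284463 ]] [[247.02600847 210.42038479]]
```

View pics/s3.png

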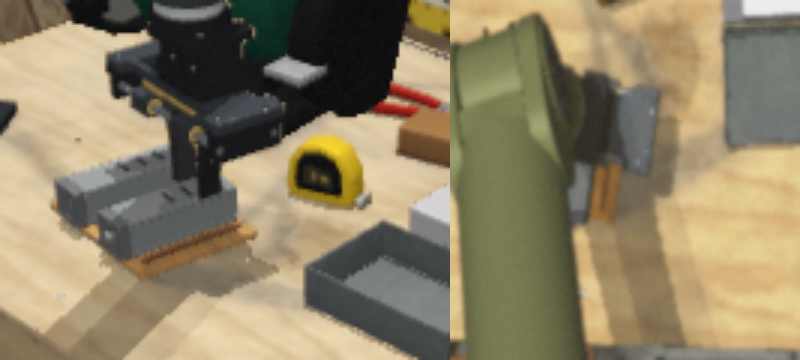

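The fingers straddle the tube (crop (200,180)), but no grip force is reported yet. I'll keep closing.

>>> drive_tool:
  moves: [0,0,0,0,15,0,0,0,0,15,0,0,0,0,15]
  squeeze: 50

```text
time_s: 9.02
tool_pos: [0.5041, 0.1726, 0.0195]
tool_rot: [180.0, 0.0, 171.6]
force: [-0.4, -0.2, 0.3]
grip_width: 0.0161
grasp_force: 0.0
```

```bash
python3 - <<'E'
from h import *
p,d=env.read_camera("scene")
cv2.imwrite("pics/s4.png",cv2.resize(p[145:225,205:305],None,fx=7,fy=7,interpolation=cv2.INTER_CUBIC)[:,:,::-1])
C0=np.load("sceneC.npy");C=cloud("scene",d)
for X in (C0,C):
  for (u,v) in [(235,190),(245,190),(255,185),(265,183),(262,178),(270,190),(262,186),(258,188),(250,200)]: print((u,v),X[v,u].round(3),end=' ')
  print()
o=env.get_obs();print(o["grip_width"],o["tool_pos"])
E
```

```text
(235, 190) [0.423 0.189 0.048] (245, 190) [0.445 0.173 0.046] (255, 185) [0.483 0.175 0.046] (265, 183) [0.509 0.161 0.047] (262, 178) [0.522 0.189 0.047] (270, 190) [0.519 0.152 0.024] (262, 186) [0.497 0.161 0.042] (258, 188) [0.48  0.158 0.044] (250, 200) [0.454 0.164 0.013] 
(235, 190) [0.425 0.191 0.047] (245, 190) [0.441 0.168 0.049] (255, 185) [0.481 0.172 0.047] (265, 183) [0.505 0.157 0.05 ] (262, 178) [0.495 0.157 0.07 ] (270, 190) [0.518 0.151 0.025] (262, 186) [0.495 0.158 0.044] (258, 188) [0.481 0.16  0.042] (250, 200) [0.456 0.167 0.011] 
0.015464502083212213 [0.50410844 0.17262213 0.01949861]
```

View pics/s4.png

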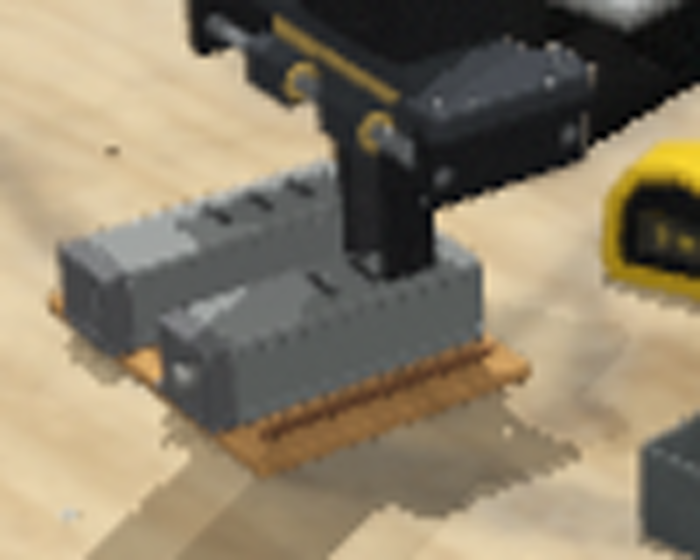

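```bash
python3 - <<'E'
from h import *
P=np.array([.5016,.168,.0993]); yv=np.array([.148,.989,0])
for dz in(0,.013,.027):
  print("s2",dz,proj("scene",[P+[0,0,dz]+s*yv*.04 for s in(1,-1)]).round(0).tolist())
P=np.array([.5412,-.0297,.1259]);yv=np.array([.397,.918,0])
for dz in(0,.013,.027):
  print("s1",dz,((proj("scene",[P+[0,0,dz]+s*yv*.035 for s in(1,-1)])-[200,110])*3).round(0).tolist())
P=np.array([.5041,.1726,.0195]);yv=np.array([.148,.989,0])
for dz in(0,.013,.027):
  print("s3",dz,((proj("scene",[P+[0,0,dz]+s*yv*.023 for s in(1,-1)])-[195,120])*3).round(0).tolist())
C0=np.load("topC.npy")
o=env.get_obs();print(o["tool_pos"],o["qpos"],o["force"])
E
```

```text
s2 0 [[253.0, 161.0], [269.0, 172.0]]
s2 0.013 [[253.0, 157.0], [269.0, 168.0]]
s2 0.027 [[253.0, 153.0], [268.0, 163.0]]
s1 0 [[353.0, 185.0], [386.0, 221.0]]
s1 0.013 [[353.0, 171.0], [386.0, 207.0]]
s1 0.027 [[353.0, 157.0], [387.0, 192.0]]
s3 0 [[186.0, 202.0], [212.0, 222.0]]
s3 0.013 [[185.0, 191.0], [212.0, 210.0]]
s3 0.027 [[185.0, 178.0], [212.0, 197.0]]
[0.50410844 0.17262213 0.01949861] [-38.14566264  13.44165699  18.25352953 111.41621843  -5.0467405
  55.8937824   64.05109275] [ 0.20766916 -0.19830184  0.45642278]
```

The fingertips show about 27 mm higher than the reported TCP in all three pictures: crop s1 tips at y≈190, s2 at y≈161, and s3 at y≈198, right at the tube's top. So the fingers closed just above the tube without gripping it. I'll open, go about 28 mm lower, and watch the force.

```bash
python3 -c "
from cell import env;print(env.grasp_offset)"
```

```text
0.0187
```

>>> drive_tool:
  moves: [0,0,-0.15,0,66,0,0,-0.15,0,66,0,0,-0.15,0,66,0,0,-0.15,0,66,0,0,-0.15,0,66]

```text
time_s: 9.7
tool_pos: [0.504, 0.1726, 0.0254]
tool_rot: [-180.0, -0.0, 171.6]
force: [-0.5, -0.2, 0.5]
grip_width: 0.0578
grasp_force: 0.0
```

>>> drive_tool:
  moves: [0,0,0,0,66,0,0,0,0,66,0,0,0.2,0,66,0,0,0.4,0,66,0,0,0.6,0,66]

```text
time_s: 10.32
tool_pos: [0.5037, 0.1725, 0.0006]
tool_rot: [-180.0, -0.0, 171.6]
force: [-0.4, -0.6, -0.1]
grip_width: 0.0659
grasp_force: 0.0
```

>>> drive_tool:
  moves: [0,0,0.1,0,66,0,0,0.2,0,66,0,0,0.2,0,40,0,0,0.2,0,28,0,0,0.2,0,28]
  squeeze: 50

```text
time_s: 10.95
tool_pos: [0.5043, 0.1728, -0.0062]
tool_rot: [180.0, 0.0, 171.6]
force: [0.4, -0.3, -1.2]
grip_width: 0.0437
grasp_force: 0.0
```

>>> drive_tool:
  moves: [0,0,0,0,28,0,0,0,0,28,0,0,0,0,28]

```text
time_s: 11.32
tool_pos: [0.5044, 0.1729, -0.0062]
tool_rot: [180.0, 0.0, 171.6]
force: [-0.5, 0.6, 1.7]
grip_width: 0.0374
grasp_force: 49.9
```

```bash
python3 go.py .504 .172 .016 171.5; python3 - <<'E'
from h import *
p,d=env.read_camera("scene")
cv2.imwrite("pics/s5.png",cv2.resize(p[145:225,205:305],None,fx=7,fy=7,interpolation=cv2.INTER_CUBIC)[:,:,::-1])
E
```

```text
t 11.32 pos [ 0.5044  0.1729 -0.0062] rot [180.    0.  171.6] F [-0.5  0.6  1.7] w 0.0374 | units [ 0.01 -0.02 -0.56] turn 0.01
```

View pics/s5.png

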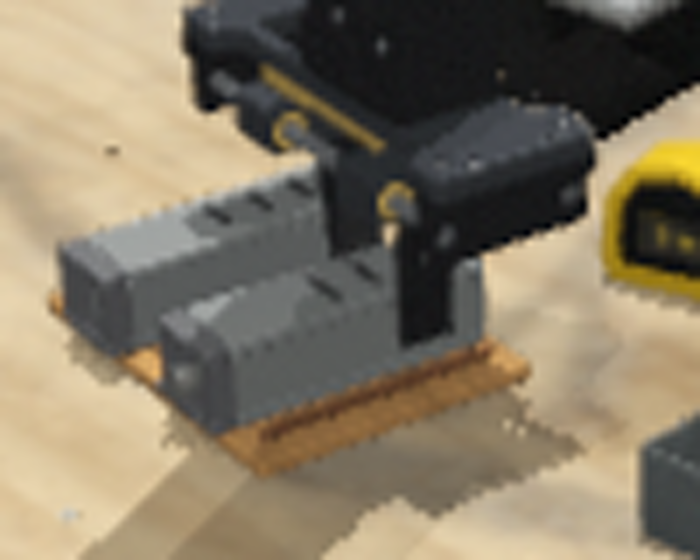

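The tube is now gripped: width 37.4 mm, force 50 N, and the fingers visibly straddle its back half (crop (420,300)). That was my tenth picture, so everything from here goes by numbers. I'll lift and carry it to the block.

>>> drive_tool:
  moves: [0,0,-0.4,0,28,0,0,-1,0,28,0,0,-1.7,0,28,0,0,-2.4,0,28,0,0,-2.8,0,28]
  squeeze: 58

```text
time_s: 12.0
tool_pos: [0.5047, 0.1726, 0.1075]
tool_rot: [179.9, 0.1, 171.6]
force: [0.1, 0.2, -1.7]
grip_width: 0.0377
grasp_force: 57.9
```

>>> drive_tool:
  moves: [-0.2,-0.9,0,-0.2,28,-0.5,-1.8,0,-0.4,28,-0.9,-2.7,0,-0.6,28,-1.9,-3.3,0,-0.8,28,-3,-3.8,0,-1.1,28]

```text
time_s: 12.62
tool_pos: [0.6009, 0.0035, 0.1057]
tool_rot: [180.0, -0.0, -177.3]
force: [0.9, 1.1, -1.5]
grip_width: 0.0373
grasp_force: 57.9
```

```bash
python3 go.py .7046 -.0558 .07 182.5; python3 - <<'E'
from h import *
p,d=env.read_camera("scene");C=cloud("scene",d)
o=env.get_obs();g=o["tool_pos"];yw=np.radians(o["tool_rot"][2]-180)
# tube-shaped points: frame relative to tcp
R=np.array([[np.cos(yw),np.sin(yw)],[-np.sin(yw),np.cos(yw)]])
Q=C.reshape(-1,3);q=np.c_[(Q[:,:2]-g[:2])@R.T,Q[:,2]-g[2]];m=(d.ravel()>0)&(abs(q[:,1])<.03)&(q[:,0]>-.125)&(q[:,0]<-.02)&(q[:,2]>-.03)&(q[:,2]<.12)
q=q[m];print(len(q))
for a in np.arange(-.12,-.02,.01):
    s=q[(q[:,0]>=a)&(q[:,0]<a+.01)]
    if len(s)>3: print(round(a,3),len(s),np.percentile(s,[5,95],axis=0).round(3).tolist())
E
```

```text
t 12.62 pos [0.6009 0.0035 0.1057] rot [ 180.    -0.  -177.3] F [ 0.9  1.1 -1.5] w 0.0373 | units [-2.52 -1.6   0.89] turn 0.02
687
-0.12 9 [[-0.115, 0.0, 0.033], [-0.11, 0.013, 0.038]]
-0.11 106 [[-0.107, -0.011, 0.017], [-0.1, 0.026, 0.052]]
-0.1 88 [[-0.1, -0.012, 0.02], [-0.091, 0.024, 0.054]]
-0.09 72 [[-0.089, -0.012, 0.02], [-0.081, 0.022, 0.054]]
-0.08 55 [[-0.079, -0.013, 0.02], [-0.07, 0.022, 0.054]]
-0.07 58 [[-0.07, -0.013, 0.018], [-0.061, 0.023, 0.054]]
-0.06 57 [[-0.059, -0.013, 0.019], [-0.051, 0.023, 0.055]]
-0.05 88 [[-0.049, -0.028, 0.021], [-0.041, 0.021, 0.118]]
-0.04 90 [[-0.04, -0.013, 0.022], [-0.031, 0.025, 0.118]]
-0.03 64 [[-0.029, -0.02, 0.022], [-0.02, 0.024, 0.087]]
```

The cloud shows the tube level in the grip. Its underside is 16 mm above the reported TCP and the mouth about 100 mm ahead of it. Next, over the block.

>>> drive_tool:
  moves: [-0.8,-0.5,0,0,28,-1.8,-1.1,0,0,28,-2.63,-1.6,0.2,0,28,-2.63,-1.6,0.7,0,28,-2.63,-1.6,0.9,0,28]

```text
time_s: 13.3
tool_pos: [0.7062, -0.0537, 0.0668]
tool_rot: [179.9, -0.3, -177.4]
force: [-0.6, 0.6, -2.6]
grip_width: 0.0372
grasp_force: 57.9
```

```bash
cat > tube.py <<'E'
from h import *
def rel(n="scene",k=3):
    D=[];
    for _ in range(k): p,d=env.read_camera(n);D.append(np.where(d>0,d,np.nan))
    d=np.nanmedian(D,0);C=cloud(n,d)
    o=env.get_obs();g=o["tool_pos"];yw=np.radians(o["tool_rot"][2]-180)
    R=np.array([[np.cos(yw),np.sin(yw)],[-np.sin(yw),np.cos(yw)]])
    return np.dstack([(C[...,:2]-g[:2])@R.T,C[...,2]-g[2]]),p,o
E
python3 go.py .709 -.056 .07 182.5; python3 - <<'E'
from tube import *
q,p,o=rel();f=q.reshape(-1,3);f=f[~np.isnan(f).any(1)]
t=f[(abs(f[:,1])<.03)&(f[:,0]>-.125)&(f[:,0]<-.03)&(f[:,2]>.005)&(f[:,2]<.07)]
face=t[(t[:,0]<-.093)&(t[:,2]<.045)]
print("mouth x hist",np.histogram(face[:,0],np.arange(-.125,-.09,.003)))
top=t[(t[:,2]>.045)&(t[:,0]<-.02)];A=np.c_[top[:,0],np.ones(len(top))];print("top slope",np.linalg.lstsq(A,top[:,2],rcond=None)[0],len(top),"x min",top[:,0].min())
# block top visible and edge (scene)
B=f[(abs(f[:,2]+o["tool_pos"][2]-.06)<.006)&(f[:,0]<-.03)&(f[:,0]>-.13)&(abs(f[:,1])>.025)&(abs(f[:,1])<.05)]
print("block",len(B),np.percentile(B[:,0],[0,1,3,5,50,97]).round(4))
E
```

```text
t 13.3 pos [ 0.7062 -0.0537  0.0668] rot [ 179.9   -0.3 -177.4] F [-0.6  0.6 -2.6] w 0.0372 | units [-0.07 -0.06 -0.08] turn 0.01
mouth x hist (array([ 0,  0,  0,  0,  0,  1,  2, 16, 36, 34, 17]), array([-0.125, -0.122, -0.119, -0.116, -0.113, -0.11 , -0.107, -0.104,
       -0.101, -0.098, -0.095, -0.092]))
top slope [0.0133483  0.05126691] 212 x min -0.10089775666775327
block 180 [-0.1063 -0.106  -0.1053 -0.105  -0.0894 -0.0524]tube.py:5: RuntimeWarning: All-NaN slice encountered
  d=np.nanmedian(D,0);C=cloud(n,d)
```

In the same camera the lip sits 6 mm inside the block edge. I'll lower close to the top.

>>> drive_tool:
  moves: [0,0,0.2,0,28,0,0,0.4,0,28,0,0,0.5,0,28,0,0,0.53,0,28]

```text
time_s: 13.95
tool_pos: [0.7082, -0.0544, 0.0478]
tool_rot: [180.0, -0.0, -177.4]
force: [0.3, 0.8, -1.9]
grip_width: 0.0376
grasp_force: 57.9
```

>>> drive_tool:
  moves: [0,0,0,0,28,0,0,0.03,0,28]
  squeeze: 6

```text
time_s: 14.2
tool_pos: [0.7089, -0.0545, 0.0476]
tool_rot: [180.0, 0.1, -177.4]
force: [-1.0, -0.7, 0.1]
grip_width: 0.0379
grasp_force: 6.0
```

>>> drive_tool:
  moves: [0.06,0,-0.2,0,28,0.15,0,-0.4,0,28,0.28,0,-0.62,0,28,0.28,0,-0.62,0,28]
  squeeze: 4

```text
time_s: 14.7
tool_pos: [0.6979, -0.0554, 0.0736]
tool_rot: [-180.0, 0.1, -177.4]
force: [1.4, -0.3, 0.1]
grip_width: 0.0377
grasp_force: 4.0
```

```bash
cat >> tube.py <<'E'
def tilt():
    q,p,o=rel(k=2);K=p.astype(int);f=q.reshape(-1,3);g=np.ptp(K,axis=2).ravel()<40
    f=f[g&~np.isnan(f).any(1)]
    t=f[(abs(f[:,1]-.005)<.017)&(f[:,0]>-.14)&(f[:,0]<-.022)&(f[:,2]<.08)&(f[:,2]+o["tool_pos"][2]>.063)]
    out=[]
    for a in np.arange(-.12,-.02,.01):
        s=t[(t[:,0]>=a)&(t[:,0]<a+.01)]
        if len(s)>5: out.append((round(a+.005,3),len(s),np.percentile(s[:,2],95).round(4),np.percentile(s[:,2],4).round(4)))
    for r in out: print(r)
    print(o["tool_pos"].round(4),o["force"].round(1),o["grip_width"],o["time_s"])
E
python3 -W ignore -c "
from tube import *;tilt()"
```

```text
(np.float64(-0.095), 60, np.float64(0.0264), np.float64(0.0009))
(np.float64(-0.085), 73, np.float64(0.0294), np.float64(-0.0078))
(np.float64(-0.075), 38, np.float64(0.0333), np.float64(0.0015))
(np.float64(-0.065), 29, np.float64(0.0355), np.float64(0.0315))
(np.float64(-0.055), 31, np.float64(0.0399), np.float64(0.0347))
(np.float64(-0.045), 22, np.float64(0.0411), np.float64(0.0376))
(np.float64(-0.035), 34, np.float64(0.0458), np.float64(0.0402))
(np.float64(-0.025), 24, np.float64(0.0486), np.float64(0.0435))
[ 0.6982 -0.0552  0.0729] [ 0.8 -0.3  0. ] 0.03801190925080248 14.8
```

The tube pivots as intended, now at about 17°. I'll continue the arc to 60°.

>>> drive_tool:
  moves: [0.2,0,-0.28,0,28,0.43,0,-0.52,0,28,0.7,0,-0.74,0,28,0.97,0,-0.91,0,28,0.97,0,-0.91,0,28]

```text
time_s: 15.42
tool_pos: [0.6581, -0.0571, 0.1094]
tool_rot: [180.0, 0.1, -177.4]
force: [0.9, -1.0, 1.3]
grip_width: 0.038
grasp_force: 4.0
```

>>> drive_tool:
  moves: [0.2,0,-0.09,0,28,0.42,0,-0.17,0,28,0.64,0,-0.24,0,28,0.64,0,-0.24,0,28]

```text
time_s: 15.92
tool_pos: [0.6321, -0.0581, 0.1182]
tool_rot: [180.0, -0.0, -177.4]
force: [0.1, -0.8, 0.5]
grip_width: 0.038
grasp_force: 4.0
```

```bash
sed -i 's/abs(f\[:,1\]-.005)<.017)&(f\[:,0\]>-.14)&(f\[:,0\]<-.022)&(f\[:,2\]<.08)/abs(f[:,1]-.005)<.017)\&(f[:,0]>-.14)\&(f[:,0]<-.012)\&(f[:,2]<.08)/' tube.py
python3 -W ignore -c "
from tube import *;tilt()"
```

```text
(np.float64(-0.055), 54, np.float64(-0.023), np.float64(-0.0398))
(np.float64(-0.045), 88, np.float64(-0.0078), np.float64(-0.0477))
(np.float64(-0.035), 82, np.float64(0.0109), np.float64(-0.0115))
(np.float64(-0.025), 86, np.float64(0.0281), np.float64(0.0073))
[ 0.6328 -0.0581  0.118 ] [ 0.3 -0.2  1.5] 0.03782099761090435 16.025
```

It measures about 60°, with the lip still on the block. I'll lock the grip and tap.

>>> drive_tool:
  moves: [0,0,0,0,28,0,0,-0.5,0,28,0,0,-1,0,28,0,0,-0.5,0,28,0,0,0.12,0,28]
  squeeze: 60

```text
time_s: 16.65
tool_pos: [0.6358, -0.0578, 0.1154]
tool_rot: [180.0, 0.4, -177.4]
force: [8.7, 0.5, 59.7]
grip_width: 0.0377
grasp_force: 60.0
```

>>> drive_tool:
  moves: [0,0,-0.5,0,28,0,0,-1.12,0,28,0,0,-1.12,0,28]

```text
time_s: 17.02
tool_pos: [0.6343, -0.0582, 0.1602]
tool_rot: [-180.0, 0.2, -177.4]
force: [-0.4, -0.5, -1.6]
grip_width: 0.0373
grasp_force: 60.0
```

```bash
cat >> tube.py <<'E'
def plug():
    # points beyond mouth plane: lip-relative coords along the tube axis
    q,p,o=rel(k=2);f=q.reshape(-1,3);f=f[~np.isnan(f).any(1)]
    t=f[(abs(f[:,1]-.005)<.019)&(f[:,0]>-.1)&(f[:,0]<-.012)&(f[:,2]<.05)&(f[:,2]+o["tool_pos"][2]>.045)]
    top=t[(t[:,2]>-.02)&(t[:,0]>-.06)]
    A=np.c_[top[:,0],np.ones(len(top))];k=np.linalg.lstsq(A,top[:,2],rcond=None)[0][0];th=np.arctan(k)
    al=-(t[:,0]*np.cos(th)+(t[:,2]-.046)*np.sin(th));ac=-t[:,0]*np.sin(th)+(t[:,2]-.046)*np.cos(th)
    print("tilt",round(np.degrees(th),1),np.histogram(al,np.arange(.03,.16,.005)))
    print(o["tool_pos"].round(4),o["force"].round(1),round(o["time_s"],2))
E
python3 -W ignore -c "
from tube import *;tilt();plug()"
```

```text
(np.float64(-0.055), 49, np.float64(-0.0202), np.float64(-0.0349))
(np.float64(-0.045), 89, np.float64(-0.0049), np.float64(-0.0465))
(np.float64(-0.035), 79, np.float64(0.0129), np.float64(-0.0064))
(np.float64(-0.025), 76, np.float64(0.0288), np.float64(0.0096))
[ 0.6326 -0.0578  0.1574] [-0.7  0.2 -2.7] 0.03765489901415802 17.125
tilt 58.8 (array([21, 21, 20, 22, 21, 22, 21, 21, 24, 22, 22, 20, 21, 19,  8,  4,  0,
        0,  0, 13, 25, 23, 23, 17,  0]), array([0.03 , 0.035, 0.04 , 0.045, 0.05 , 0.055, 0.06 , 0.065, 0.07 ,
       0.075, 0.08 , 0.085, 0.09 , 0.095, 0.1  , 0.105, 0.11 , 0.115,
       0.12 , 0.125, 0.13 , 0.135, 0.14 , 0.145, 0.15 , 0.155]))
[ 0.632  -0.0578  0.1565] [-0.2 -0.7 -2.3] 17.23
```

>>> drive_tool:
  moves: [0,0,0.45,0,28,0,0,1.12,0,28,0,0,0.6,0,28,0,0,0,0,28]

```text
time_s: 17.73
tool_pos: [0.6317, -0.0578, 0.1557]
tool_rot: [180.0, -0.2, -177.4]
force: [0.5, -0.0, -1.1]
grip_width: 0.0377
grasp_force: 60.0
```

>>> drive_tool:
  moves: [0,0,0.45,0,28,0,0,1.12,0,28,0,0,0.6,0,28,0,0,0,0,28]

```text
time_s: 18.23
tool_pos: [0.6311, -0.0577, 0.1546]
tool_rot: [180.0, -0.3, -177.4]
force: [0.0, 0.0, -0.6]
grip_width: 0.0372
grasp_force: 60.0
```

```bash
python3 -W ignore -c "
from tube import *;plug()"
```

```text
tilt 56.5 (array([22, 23, 21, 23, 23, 23, 21, 23, 21, 20, 23, 20, 24,  4,  0,  0,  0,
        0,  1, 18, 22, 21, 21, 16,  1]), array([0.03 , 0.035, 0.04 , 0.045, 0.05 , 0.055, 0.06 , 0.065, 0.07 ,
       0.075, 0.08 , 0.085, 0.09 , 0.095, 0.1  , 0.105, 0.11 , 0.115,
       0.12 , 0.125, 0.13 , 0.135, 0.14 , 0.145, 0.15 , 0.155]))
[ 0.6336 -0.0581  0.1579] [-0.  -0.4 -2.3] 18.32
```

Nothing sticks out past the mouth any more. I'll check that the plug is in the tray.

```bash
cat > tr.py <<'E'
from h import *
for n in("scene","top"):
    D=[env.read_camera(n) for _ in range(4)];d=np.median([x[1] for x in D],0);p=D[0][0];C=cloud(n,d)
    m=(C[...,0]>.493)&(C[...,0]<.592)&(C[...,1]>-.135)&(C[...,1]<.003)&(C[...,2]>.009)&(C[...,2]<.045)&(d>0)
    k,l,s,c=cv2.connectedComponentsWithStats(m.astype(np.uint8))
    for i in range(1,k):
        if s[i,4]>6:
            P=C[l==i];print(n,s[i].tolist(),"min",P.min(0).round(3),"max",P.max(0).round(3),"rgb",np.median(p[l==i],0))
E
python3 tr.py; python3 go.py .7 -.055 .07
```

```text
scene [326, 195, 3, 5, 8] min [ 0.59  -0.005  0.027] max [0.592 0.002 0.041] rgb [65.  68.5 68. ]
scene [325, 211, 17, 12, 92] min [ 0.519 -0.07   0.009] max [ 0.59  -0.05   0.025] rgb [90.  90.5 87.5]
top [343, 216, 14, 1, 14] min [ 0.494 -0.133  0.037] max [ 0.495 -0.097  0.041] rgb [97.5 94.5 83.5]
t 18.73 pos [ 0.6325 -0.0579  0.1568] rot [ 1.800e+02 -1.000e-01 -1.774e+02] F [-0.6 -0.1 -1.1] w 0.0376 | units [-1.69 -0.    2.17] turn 0
```

The plug lies in the tray: x 0.52–0.59, y about -0.06, height up to 25 mm. Now I'll bring the tube level with the reverse arc, lip on the block and a light grip.

>>> drive_tool:
  moves: [0,0,0.4,0,28,0,0,0.8,0,28,0,0,0.95,0,28,0,0,1,0,28]

```text
time_s: 19.23
tool_pos: [0.6325, -0.0579, 0.117]
tool_rot: [-180.0, -0.1, -177.4]
force: [-0.3, 0.6, -1.9]
grip_width: 0.0374
grasp_force: 60.0
```

>>> drive_tool:
  moves: [0,0,0,0,28,-0.25,0,0.1,0,28,-0.51,0,0.2,0,28,-0.8,0,0.39,0,28,-1.05,0,0.6,0,28]
  squeeze: 5

```text
time_s: 19.85
tool_pos: [0.678, -0.0558, 0.0949]
tool_rot: [-180.0, 0.3, -177.4]
force: [4.6, 0.9, 5.2]
grip_width: 0.038
grasp_force: 5.0
```

```bash
python3 -W ignore -c "
from tube import *;tilt()"
```

```text
(np.float64(-0.075), 42, np.float64(0.0035), np.float64(-0.0081))
(np.float64(-0.065), 54, np.float64(0.0114), np.float64(-0.02))
(np.float64(-0.055), 76, np.float64(0.0196), np.float64(-0.0289))
(np.float64(-0.045), 37, np.float64(0.0249), np.float64(0.0151))
(np.float64(-0.035), 49, np.float64(0.0345), np.float64(0.0234))
(np.float64(-0.025), 42, np.float64(0.0409), np.float64(0.0312))
[ 0.677  -0.0557  0.0933] [1.6 0.3 1.4] 0.037580111468171105 19.95
```

>>> drive_tool:
  moves: [-0.24,0,0.26,0,28,-0.43,0,0.53,0,28,-0.55,0,0.75,0,28,-0.66,0,0.95,0,28,-0.7,0,1.12,0,28]

```text
time_s: 20.58
tool_pos: [0.7023, -0.0549, 0.0477]
tool_rot: [180.0, -0.1, -177.4]
force: [0.0, 0.6, -0.5]
grip_width: 0.0379
grasp_force: 5.0
```

>>> drive_tool:
  moves: [0,0,0.06,0,28,0,0,0.1,0,28,0,0,0.1,0,28]

```text
time_s: 20.95
tool_pos: [0.7032, -0.0548, 0.0456]
tool_rot: [180.0, 0.1, -177.4]
force: [1.7, 0.0, 0.1]
grip_width: 0.0379
grasp_force: 5.0
```

```bash
python3 -W ignore -c "
from tube import *;tilt()"
```

```text
(np.float64(-0.085), 89, np.float64(0.0554), np.float64(0.0192))
(np.float64(-0.075), 45, np.float64(0.055), np.float64(0.0217))
(np.float64(-0.065), 38, np.float64(0.0556), np.float64(0.0228))
(np.float64(-0.055), 21, np.float64(0.055), np.float64(0.0206))
(np.float64(-0.045), 21, np.float64(0.0542), np.float64(0.052))
(np.float64(-0.035), 19, np.float64(0.0541), np.float64(0.0516))
(np.float64(-0.025), 18, np.float64(0.0543), np.float64(0.0516))
[ 0.7033 -0.0548  0.0456] [1.9 0.8 0.3] 0.03785342906502802 21.05
```

The tube is level again on the block. I'll tighten the grip and carry it back to the cradle.

>>> drive_tool:
  moves: [0,0,0,0,28,0,0,-0.4,0,28,0,0,-1,0,28,0,0,-1.6,0,28,0.3,0.2,-1.9,0,28]
  squeeze: 58

```text
time_s: 21.68
tool_pos: [0.6909, -0.0484, 0.123]
tool_rot: [-179.9, 0.1, -177.5]
force: [0.6, 1.2, -1.7]
grip_width: 0.0377
grasp_force: 58.0
```

>>> drive_tool:
  moves: [0.8,0.4,0,0.2,28,1.7,1,0,0.4,28,2.7,1.7,0,0.6,28,3.5,2.6,0,0.9,28,4.1,3.6,0,1.1,28]

```text
time_s: 22.3
tool_pos: [0.5172, 0.0899, 0.1209]
tool_rot: [180.0, -0.1, 171.5]
force: [0.5, 0.4, -0.9]
grip_width: 0.0372
grasp_force: 58.0
```

```bash
python3 go.py .497 .1738 .04 171.6
```

```text
t 22.3 pos [0.5172 0.0899 0.1209] rot [ 1.800e+02 -1.000e-01  1.715e+02] F [ 0.5  0.4 -0.9] w 0.0372 | units [0.81 2.   2.02] turn -0.01
```

>>> drive_tool:
  moves: [0.3,0.8,0,0,28,0.6,1.6,0,0,28,0.81,2,0.3,0,28,0.81,2,1,0,28,0.81,2,1.6,0,28]

```text
time_s: 22.92
tool_pos: [0.4985, 0.1722, 0.0553]
tool_rot: [-179.9, -0.1, 171.6]
force: [-0.4, 0.0, -1.3]
grip_width: 0.0376
grasp_force: 58.0
```

```bash
python3 go.py .497 .1738 -.006 171.6;  python3 -W ignore - <<'E'
from tube import *
q,p,o=rel(k=3);f=q.reshape(-1,3);f=f[~np.isnan(f).any(1)]
t=f[(abs(f[:,1])<.035)&(f[:,0]>-.125)&(f[:,0]<-.015)&(f[:,2]>.005)&(f[:,2]<.065)]
face=t[(t[:,0]<-.08)&(t[:,2]<.045)]
print(np.histogram(face[:,0],np.arange(-.113,-.079,.003)))
top=t[(t[:,2]>.045)];print("top y",np.percentile(top[:,1],[3,50,97]).round(4),"slope",np.polyfit(top[:,0],top[:,2],1),"yawslope of edge")
# cradle board cells in world
q2,_,_=q,0,0
E
```

```text
t 22.93 pos [0.4985 0.1722 0.0553] rot [-1.799e+02 -1.000e-01  1.716e+02] F [-0.4  0.  -1.3] w 0.0376 | units [0.04 0.04 1.53] turn -0.0
(array([ 0,  0,  0,  0,  0,  0,  0, 14, 37, 17, 18]), array([-0.113, -0.11 , -0.107, -0.104, -0.101, -0.098, -0.095, -0.092,
       -0.089, -0.086, -0.083, -0.08 ]))
top y [-0.0198 -0.0044  0.0176] slope [-0.01900156  0.04982889] yawslope of edge
```

>>> drive_tool:
  moves: [0,0,0.5,0,28,0,0,1,0,28,0,0,1.3,0,28,0,0,1.45,0,28,0,0,1.5,0,28]

```text
time_s: 23.7
tool_pos: [0.5003, 0.1731, -0.0026]
tool_rot: [180.0, 0.0, 171.6]
force: [0.2, 0.1, -1.2]
grip_width: 0.0376
grasp_force: 58.0
```

>>> drive_tool:
  moves: [0,0,0.03,0,28,0,0,0.06,0,28]

```text
time_s: 23.95
tool_pos: [0.5002, 0.1733, -0.0039]
tool_rot: [180.0, 0.0, 171.6]
force: [-6.1, -1.8, 13.5]
grip_width: 0.0375
grasp_force: 58.0
```

It has touched down at the expected height. I'll release and rise straight up.

>>> drive_tool:
  moves: [0,0,0,0,36,0,0,0,0,45,0,0,0,0,60,0,0,0,0,62,0,0,0,0,62]
  squeeze: 5

```text
time_s: 24.58
tool_pos: [0.5, 0.173, -0.0053]
tool_rot: [180.0, 0.0, 171.6]
force: [-0.0, -0.2, -0.4]
grip_width: 0.0605
grasp_force: 0.0
```

>>> drive_tool:
  moves: [0,0,-0.4,0,62,0,0,-1.4,0,62,0,0,-2.6,0,62,0,0,-4,0,62,0,0,-5,0,62]

```text
time_s: 25.2
tool_pos: [0.5008, 0.1731, 0.1988]
tool_rot: [179.8, 0.2, 171.6]
force: [-0.0, 0.3, -0.7]
grip_width: 0.062
grasp_force: 0.0
```

>>> drive_tool:
  moves: [0.5,-1,0,0,62,1,-2,0,0,62,1,-3,0,0,62,1,-3.6,0,0,62]

```text
time_s: 25.7
tool_pos: [0.439, 0.0343, 0.196]
tool_rot: [179.9, 0.1, 171.5]
force: [0.8, 0.0, 0.2]
grip_width: 0.0617
grasp_force: 0.0
```

```bash
python3 go.py .45 .05 .2; python3 - <<'E'
from h import *
ref=np.load("top0.npz");
D=[env.read_camera("top") for _ in range(5)];d=np.median([x[1] for x in D],0);p=D[0][0]
def box(P,n):
    r=cv2.minAreaRect((P[:,:2]*1000).astype(np.float32));print(n,len(P),np.round(r[0],1),np.round(r[1],1),round(r[2],1),"z",np.percentile(P[:,2],[5,50,95]).round(3))
for nm,dd in(("before",ref["d"]),("after",d)):
    C=cloud("top",dd);Z=C[...,2];w=np.zeros(Z.shape,bool);w[190:250,232:258]=1
    box(C[w&(Z>.03)&(Z<.06)],nm+" tube")
    w[:]=0;w[190:250,200:232]=1;box(C[w&(Z>.03)&(Z<.06)],nm+" tube_b")
    m=(C[...,0]>.493)&(C[...,0]<.592)&(C[...,1]>-.135)&(C[...,1]<.003)&(Z>.007)&(Z<.03)
    if m.sum()>5: box(C[m],nm+" in tray")
    m=(C[...,0]>.44)&(C[...,0]<.56)&(C[...,1]>-.29)&(C[...,1]<-.17)&(Z>.15)&(Z<.19)
    if m.sum()>5: box(C[m],nm+" can")
    t=(C[...,0]>.47)&(C[...,0]<.61)&(C[...,1]>-.16)&(C[...,1]<.02)&(Z>.025)&(Z<.048)
    if t.sum()>5: box(C[t],nm+" tray rim")
E
python3 tr.py
```

```text
t 25.7 pos [0.439  0.0343 0.196 ] rot [1.799e+02 1.000e-01 1.715e+02] F [0.8 0.  0.2] w 0.0617 | units [-0.21  0.43 -0.1 ] turn 0
before tube 687 [475.  179.1] [ 40.1 131.7] 80.9 z [0.04  0.045 0.049]
before tube_b 704 [484.7 254.7] [ 40.  129.9] 82.4 z [0.038 0.045 0.049]
before in tray 26 [544.1 -68.5] [ 88.3 130.7] 1.3 z [0.007 0.008 0.023]
before tray rim 244 [549.4 -66.7] [117.3 159.9] 2.3 z [0.027 0.038 0.044]
after tube 372 [482.2 176.5] [ 38.  129.7] 81.3 z [0.043 0.046 0.048]
after tube_b 700 [484.9 255. ] [ 38.6 129.2] 81.6 z [0.039 0.045 0.047]
after in tray 117 [556.  -59.5] [68.6 19. ] 16.8 z [0.01  0.017 0.022]
after can 305 [ 500.8 -228.6] [47.1 45.1] 88.2 z [0.159 0.17  0.173]
after tray rim 236 [549.3 -66.4] [117.6 158.6] 1.6 z [0.026 0.039 0.042]
scene [326, 199, 6, 6, 12] min [ 0.59  -0.016  0.01 ] max [0.592 0.001 0.034] rgb [66.5 70.  69.5]
scene [325, 211, 17, 12, 92] min [ 0.519 -0.07   0.009] max [ 0.591 -0.05   0.024] rgb [136.  136.5 132.5]
top [327, 182, 8, 25, 116] min [ 0.522 -0.071  0.01 ] max [ 0.591 -0.05   0.023] rgb [135.5 137.  129.5]
top [341, 216, 16, 1, 16] min [ 0.494 -0.132  0.037] max [ 0.495 -0.091  0.043] rgb [113.  113.5 106. ]
```

Everything checks out: the tube lies flat in its bay at its old heading, 7 mm further along it. The other tube and the tray haven't moved, the plug is in the tray and the can is upright on the bench.

```bash
python3 -c "
from cell import env;print(env.sign_off())"
```

```text
the job is handed in; nothing more can be done
None
```

The job is done and handed in, at about 26 s on the robot clock: the can stands upright on the bench outside the tray, the plug is in the tray, and the empty tube lies back in its own bay at its old heading, about 7 mm further along it than before.

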